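Hold the derailleur cage forward on its stop

TASK

The rear end of a mountain bike is gripped in the vice, drive side up, and I want to slide the rear wheel in. First switch the derailleur's clutch off by swinging its little gold lever all the way over, away from the robot towards the blue stays; then swing the derailleur cage forward against its spring, round the robot's side and on towards the vice, until it comes up on its stop, and finish the program still holding it there with the gripper. Do not drag the cage round with the clutch on, do not let it snap back or force it hard into the stop, and leave the tools and parts lying about where they are.

Things in the scene. Friction and masses are not known exactly. Their poses are not given: they have to be found in the camera images.
- frame: Blue bike rear triangle, fixed, in a grey vice (top 149 mm). Origin on the bench below the cage's pivot; z up; -y bike-forward, to the vice (425 mm along -y, 110 along +x; its handle reaches x = -25); the stays and dropout lie at +x (from x = 46, top 182 mm). Black derailleur: hanger bolt x = 60, y = 22; round pivot body over the origin, 40 mm across, top 199 mm. The -x side and beyond y = 60 are open.
- cage_pivot (a point): The pivot axis of the cage, vertical, at the cage's mid-thickness, 165 mm above the bench, under the black pivot body.
- pulley (a point): Centre of the black tension pulley (47 mm across, 6 thick) at the cage's free end, 83 mm from the pivot axis, 165 mm above the bench, open below. The cage: two aluminium plates, 157 to 173 mm above the bench, 18 mm wide, 26 and round at the pulley. Push the pulley's edge or the plates with closed fingers let down beside them, or pinch the plates.
- cage (a joint): Cage angle, rad, growing counter-clockwise from above: 0 sprung back, 1.92 forward on its stop. Pivot to pulley points 100 degrees from the frame's +x (nearly +y) at 0, then by way of -x to 210 degrees on the stop. The spring takes 6 N at the pulley to start, 12.5 N on the stop; let go, it snaps back. About 65 N there bends it past 1.935. Swinging it with the clutch on would wear the clutch, so lever off first.
- clutch_pivot (a point): Pivot of the gold clutch lever on the edge of the pivot body, vertical axis, 22 mm from the cage's axis, at x = 6, y = -21 mm of the frame, 192 mm above the bench.
- clutch_tip (a point): Middle of the gold lever's finger pad, 23.5 mm from the lever's pivot. The pad is 12 mm long (radially), 10 mm wide and 15 mm high, from 184 to 199 mm above the bench.
- clutch (a joint): Clutch lever angle, rad, growing counter-clockwise from above: 0 on, 1.15 off, at its end. Pivot to pad points 265 degrees from the frame's +x (nearly -y, to the vice) at 0, 331 degrees when off. It takes about 4 N at the pad, pushed sideways, and stays where it is left.
- axle: black rear axle, a rod 166 long and 12 thick with an 18 head, lying on the bench near the derailleur; origin at mid-length on the bench, x along the rod (mm). Not to be disturbed.
- wrench: steel combination wrench 180 long, 8 thick, lying on the bench beside the chainstay; origin at mid-length on the bench, x along it (mm). Not to be disturbed.
- driver: screwdriver with orange handle, 200 long, 26 thick, lying beside the wrench, on the robot side; origin at mid-length on the bench, x along it (mm). Not to be disturbed.
- cassette: steel bicycle cassette, a stepped stack of sprockets 132 across and 36 high, lying flat; origin at the centre of its underside (mm). Not to be disturbed.
- grease: white grease jar with green lid, 72 across and 60 high, standing; origin at the centre of its underside (mm). Not to be disturbed.
- spray: yellow spray can with red cap, 52 across and 167 high, standing; origin at the centre of its underside (mm). Not to be disturbed.

How it is judged (in metres and radians):
On the way, in this order (a step that is already met when the one before it is completed fails the run):
1. the clutch lever is swung to off (over 0.95 of its 1.15 rad), the cage still sprung back (value of joint clutch above 0.95 rad and value of joint cage below 0.25 rad), for 0.2 s.
2. the cage is brought forward to its stop (over 1.84 of its 1.92 rad) and rests there (value of joint cage above 1.84 rad and velocity of joint cage between -0.15 and 0.15 rad/s), for 0.3 s.
At the end, for the whole second after the job is handed in: The program has ended with the gripper's fingers still pushing or gripping the cage (over 5 N), the cage at rest on its forward stop (joint cage over 1.84 of 1.92 rad), and the clutch lever still off (over 0.95 of 1.15 rad) (all of step 2 and value of joint clutch above 0.95 rad and contact force between the fingers and cage above 5 N); the arm keeps its last pose, push and grip.
It fails at once if the cage is swung (over 0.3 rad) with the clutch not off (lever under 0.8 rad) (value of joint cage above 0.3 rad and value of joint clutch below 0.8 rad).
It fails at once if the cage snaps back (faster than 4 rad/s) (velocity of joint cage below -4 rad/s).
It fails at once if the cage is forced past its stop (over 1.935 rad, which takes about 65 N at the pulley) (value of joint cage above 1.935 rad).
It fails at once if a tool or part lying about is moved by more than 25 mm (distance of any of axle, wrench, driver, cassette, grease, spray from where it was at the start of the episode above 0.025 m).
It also fails if it takes over 64 s, if anything falls off the work surface, if the arm or the gripper's body presses on something with over 40 N, if the wrist force passes 120 N, or if a joint passes its speed limit or range.

ROBOT

A 6-joint arm with a two-finger parallel gripper is mounted at the origin on the work surface. World frame = base frame: x ahead of the robot, y to its left, z up, the work surface at z = 0. Lengths are in m, angles in degrees, forces in N, time in s.
With the tool pointing down it reaches from about 0.3 to 0.75 m from the base axis. Payload 8.5 kg.
Tool frame: the origin (TCP) lies midway between the tips of the shut fingers; the grasp point (between the pads) lies env.tcp_to_grasp behind it (env.tcp_to_grasp is the distance from the TCP to the grasp point, in m); z points along the fingers, y is the line along which they close (so a half turn about z gives the same grasp; the last joint's range is limited). The gripper opens to 85 mm and grips with 20 to 120 N. Pads are 22 mm wide; open, the fingers measure 114 mm over their backs; the gripper's body (76 mm by 85 mm) begins 54 mm behind the grasp point. The pads swing forward as they close: fully open they stand 13 mm farther back than shut.
Start: joints at [-86.075, 21.807, 74.336, -0, 83.858, -12.336], TCP at [0.154, -0.528, 0.231] pointing down, gripper open.
Joint ranges: [-178.18, 178.18], [-50.72, 133.34], [12.68, 142.11], [-81.47, 261.47], [9.98, 163.14], [-165.26, 165.26]. Speed limits (degrees/s): [136.94, 136.94, 180, 180, 180, 180].

INTERFACE

Orientations are given as a 3x3 rotation matrix whose columns are the frame's x, y, z axes.
In Python, from rig import observe, optics, job, env gives the robot as it stands. The module is installed in compiled form; this text tells all that it offers.
- The arm moves only by the shell command python3 -m jog 'ROWS' [FORCE]. ROWS is JSON, a list of rows, each a list of 7 numbers: the turn, a rotation vector about the tool's x, y, z in rad, then the shift along the tool's x, y, z in m, then the opening in per cent of the stroke, from 0 (shut) to 100 (fully open). A call has 1 to 10 rows; each row shifts and turns the commanded pose from where the row before left it, along the tool's axes as they then stand; what a row does not reach is not made up. A row lasts 1/8 s, in which the tool goes at most 62.5 mm and 10.7 degrees, less where a joint would pass 70% of its speed; a pose out of reach is approached as far as the arm can. A call is refused whole if a number of a shift passes 0.0625 or a number of a turn 0.188, either way. A call with a gripper value outside its range is refused whole. The fingers move at their own pace and stop on an object; FORCE is the grip in N (left out, the last holds). Time passes only in rows, so rows that do not move let the fingers close. It gives the time, the measured TCP pose, the force, the opening and the grip force at its end, in the units of the state.
- observe(): the state, without advancing time (a new reading comes with each control period).
- optics.get_image(name): name is "side" or "top" or "wrist"; returns a dict with "pixels" (420x560x3 uint8, red, green, blue), "mtx" (3x3 intrinsics, pixels), "dist_coeffs" ([k1, k2, p1, p2, k3] as OpenCV has them; the pictures are not rectified), "rvec" (rotation vector, rad) and "tvec" (3), from world to camera coordinates, as OpenCV has them. Camera axes: x right, y down, z forward; pixel columns grow to the right and rows downward; lengths in m; the calibration is good to about 2 mm. A picture is of the moment at which its call begins. There is no depth.
- job.close_job(): hands the job in; it is judged then, once.
The state is a dict: "time_s": time; "q": joint angles; "qvel": joint speeds; "joint_efforts": joint torques, N m; "position": TCP position; "tool_rot": TCP orientation; "ft_force": force on the tool from outside, world axes, zero at the start; "wrist_torque": the same for the moment, N m; "grip_width": finger opening in m; "gripper_force": force on a finger pad.
Only numpy, scipy, OpenCV 4.12 (cv2) and the standard library are available. Lean on these libraries where they do the work, as an engineer would, in place of code of your own. Each camera call takes 0.05 s, during which the arm holds its last target. There are 200 camera calls.

## Working session

There is one attempt and no reset: what is moved stays moved. The work goes in short steps, Python scripts to look and compute and a shell command to move; the robot and the scene stay as the last step left them, time stands still between calls to the robot, and variables do not carry over. Pictures are saved under pics/ and viewed, at most 10 in all, crops included, and the job is handed in when it is done.

```bash
mkdir -p pics; cat > h.py <<'E'
import numpy as np, cv2
from rig import observe, optics, job, env
def snap(n,f=None):
    d=optics.get_image(n)
    if f: cv2.imwrite(f,d["pixels"][:,:,::-1])
    return d
def ray(d,uv):
    R=cv2.Rodrigues(np.array(d["rvec"],float))[0];t=np.array(d["tvec"],float).ravel()
    n=cv2.undistortPoints(np.array([[uv]],float),np.array(d["mtx"],float),np.array(d["dist_coeffs"],float)).ravel()
    return -R.T@t, R.T@np.array([n[0],n[1],1])
def onz(d,uv,z):
    o,v=ray(d,uv); return o+v*(z-o[2])/v[2]
def proj(d,P):
    return cv2.projectPoints(np.array(P,float).reshape(-1,1,3),np.array(d["rvec"],float),np.array(d["tvec"],float),np.array(d["mtx"],float),np.array(d["dist_coeffs"],float))[0].reshape(-1,2)
E
python3 - <<'E'
from h import *
s=observe();print(s["position"],s["tool_rot"],s["ft_force"],env.tcp_to_grasp,s["time_s"])
for n in("top","side"):
    d=snap(n,f"pics/{n}1.png");print(n,ray(d,(280,210)))
E
```

```text
[ 0.15396611 -0.52771421  0.23069538] [[ 9.60007064e-01  2.79975758e-01 -1.11987271e-04]
 [ 2.79975611e-01 -9.60005970e-01  1.48117302e-03]
 [ 3.07184091e-04 -1.45329027e-03 -9.99998897e-01]] [-0.36291674  0.25871273  0.62745899] 0.0187 0.0
top (array([0.45748303, 0.14098539, 1.13192119]), array([ 0.09239377, -0.02586721, -0.99547637]))
side (array([0.06460092, 0.75585915, 0.7149499 ]), array([ 0.45699549, -0.64089214, -0.61682607]))
```

View pics/top1.png

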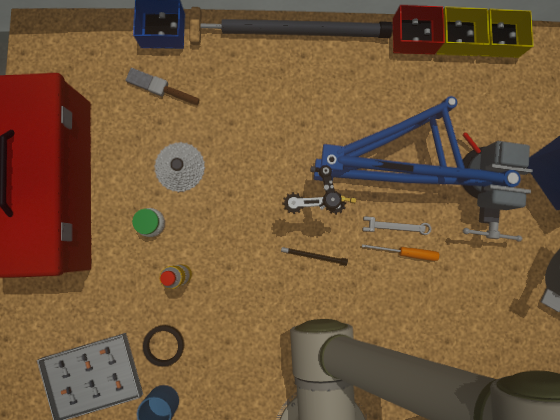

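View pics/side1.png

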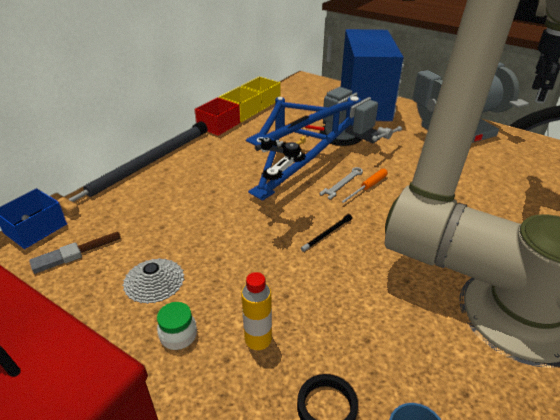

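The top view shows the pivot body near (333,202), the pulley near (293,203), the gold lever near (350,199), and the axle below at (315,256). I'll measure these on their height planes and take a zoomed crop.

```bash
python3 - <<'E'
from h import *
d=snap("top");p=d["pixels"]
c=p[150:270,260:440,::-1];cv2.imwrite("pics/top_crop.png",cv2.resize(c,None,fx=4.4,fy=4.4,interpolation=cv2.INTER_CUBIC))
h=cv2.cvtColor(p,cv2.COLOR_RGB2HSV)
m=((h[...,0]>20)&(h[...,0]<32)&(h[...,1]>150)&(h[...,2]>110)); m[:,:338]=0;m[:,362:]=0;m[:185]=0;m[215:]=0
y,x=np.nonzero(m);print("gold",len(x),x.mean(),y.mean(),x.min(),x.max(),y.min(),y.max())
print("body",onz(d,(333,202),.199),"pulley",onz(d,(293,203),.165),"gold",onz(d,(x.mean(),y.mean()),.199))
E
```

```text
gold 48 348.1041666666667 199.0 341 355 196 202
body [0.56255808 0.00304596 0.199     ] pulley [0.56312562 0.08715296 0.165     ] gold [ 0.56943601 -0.02964902  0.199     ]
```

View pics/top_crop.png

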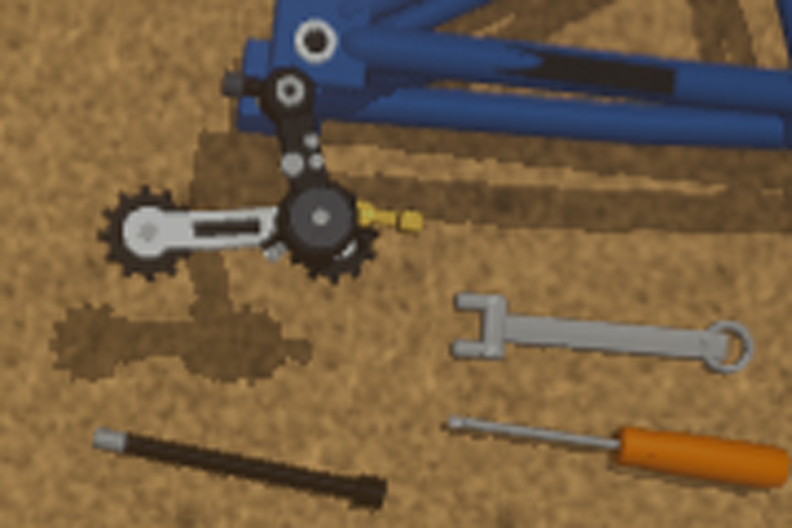

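The crop shows the body centre at (332.7,199.3), the pulley bolt at (293.6,202.5), the gold pad at (353.2,200.2), its pivot at (343.6,198.4) and the hanger bolt at (325.9,170.5), in full-picture pixels.

```bash
python3 - <<'E'
from h import *
d=snap("top")
b=onz(d,(332.7,199.3),.199);p=onz(d,(293.6,202.5),.174);g=onz(d,(353.2,200.2),.199);gp=onz(d,(343.6,198.4),.196);hb=onz(d,(325.9,170.5),.19)
for n,v in dict(b=b,p=p,g=g,gp=gp,hb=hb).items(): print(n,v.round(4))
a=lambda v:np.degrees(np.arctan2(v[1],v[0]))
print("pulley",np.hypot(*(p-b)[:2]),"yaw",a(p-b)-100,"lever",np.hypot(*(g-gp)[:2]),"yaw",a(g-gp)-265+360,
 "hb yaw",a(hb-b)-a((60,22)),np.hypot(*(hb-b)[:2]),"pad yaw",a(g-b)-a((6-.0871*23.5,-21-.996*23.5)),np.hypot(*(g-b)[:2]))
E
```

```text
b [0.5684 0.0037 0.199 ]
p [0.5633 0.0863 0.174 ]
g [ 0.567  -0.0407  0.199 ]
gp [ 0.571  -0.0204  0.196 ]
hb [0.6325 0.0171 0.19  ]
pulley 0.0828154259855069 yaw -6.453375135369939 lever 0.020667760689492644 yaw -6.187234790367029 hb yaw -8.288713585522112 0.06548423406417726 pad yaw -6.912904723798178 0.04439402182359553
```

Yaw is about -6.7° by four checks (lengths 82.8, 20.7, 65.5 and 44.4 mm agree with the text), with the frame origin at (0.568, 0.004). Next is moving to the start of the lever push with closed fingers.

```bash
python3 -m jog '[[0,0,0,0.0496,-0.0343,0,0],[0,0,0,0.0496,-0.0343,0,0],[0,0,0,0.0496,-0.0343,0,0],[0,0,0,0.0496,-0.0343,0,0],[0,0,0,0.0496,-0.0343,0,0],[0,0,0,0.0496,-0.0343,0,0],[0,0,0,0.0496,-0.0343,0,0],[0,0,0,0.0496,-0.0343,0,0],[0,0,0,0.0496,-0.0343,0,0],[0,0,0,0.0496,-0.0343,0,0]]' 40
cat >> h.py <<'E'
O=np.array([.5684,.0037]);Y=np.radians(-6.7)
def F(x,y): c,s=np.cos(Y),np.sin(Y); return O+[c*x-s*y,s*x+c*y]
def goto(xy,z,yaw):
    "tool-axis shift (before turning) and turn about tool z to reach world xy,z,yaw(deg) with tool down"
    s=observe();R=np.array(s["tool_rot"]).reshape(3,3);p=np.array(s["position"])
    t=R.T@(np.r_[xy,z]-p);y0=np.arctan2(R[1,0],R[0,0]);dy=(np.radians(yaw)-y0+np.pi)%(2*np.pi)-np.pi
    print("t",s["time_s"],"pos",p.round(4),"shift",t.round(4),"turn_z",round(-dy,3),"yaw0",np.degrees(y0).round(1),"F",np.round(s["ft_force"],1),"q",np.round(s["q"],0))
E
python3 - <<'E'
from h import *
goto(F(-.0263,-.0677),.187,21.3)
E
```

```text
time_s: 1.45
position: [0.5351, -0.058, 0.2313]
tool_rot: [[0.96, 0.28, 0.0], [0.28, -0.96, -0.0], [0.0, 0.0, -1.0]]
ft_force: [0.1, -0.6, 0.6]
grip_width: 0.0003
gripper_force: 0.0
t 1.45 pos [ 0.5351 -0.058   0.2313] shift [-0.0014  0.0021  0.0443] turn_z -0.088 yaw0 16.3 F [ 0.1 -0.6  0.6] q [-19.  21.  76.  -0.  83.  55.]
```

```bash
python3 -m jog '[[0,0,-0.088,-0.0014,0.0021,0,0],[0,0,0,0,0,0.022,0],[0,0,0,0,0,0.0223,0],[0,0,0,0,0,0,0]]'
python3 - <<'E'
from h import *
goto(F(-.0263,-.0677),.187,21.3)
d=snap("wrist","pics/w1.png")
E
```

```text
time_s: 1.95
position: [0.5327, -0.062, 0.1858]
tool_rot: [[0.932, 0.363, -0.003], [0.363, -0.932, 0.001], [-0.003, -0.002, -1.0]]
ft_force: [-0.6, 0.2, -1.2]
grip_width: -0.0004
gripper_force: 0.0
t 1.95 pos [ 0.5327 -0.062   0.1858] shift [ 0.0021 -0.0008 -0.0012] turn_z 0.0 yaw0 21.3 F [-0.6  0.2 -1.2] q [-19.  23.  81.   0.  77.  49.]
```

View pics/w1.png

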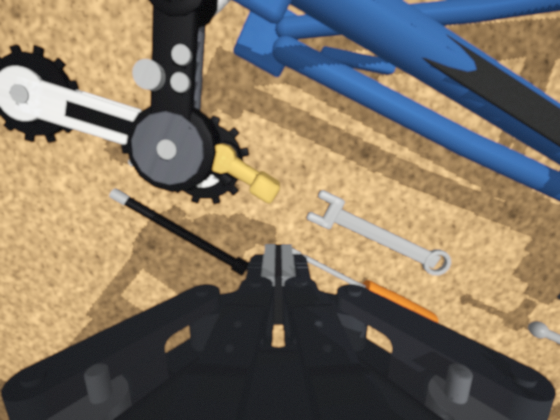

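The wrist view shows the closed fingertips at (280,258), the pad at (265,187), the body centre at (166,150) and the pulley bolt at (18,93). The closed fingers are only about 14 mm wide there, so I'll shift the push line inward and check the origin from this view.

```bash
python3 - <<'E'
from h import *
d=snap("wrist")
b=onz(d,(166,150),.199);g=onz(d,(266,187),.199);p=onz(d,(18,93),.174)
print(b.round(4),g.round(4),p.round(4),"exp pad",F(.00395,-.0444),"pulley",F(-.0144,.0817))
a=lambda v:np.degrees(np.arctan2(v[1],v[0]));print(a(p-b)-100,np.hypot(*(p-b)[:2]),np.hypot(*(g-b)[:2]))
u=np.array([.883,.469]);v=np.array([-.469,.883])
for U in(-.046,-.008):goto(F(*(U*u-.0425*v)),.187,21.3)
E
```

```text
[0.5684 0.0034 0.199 ] [ 0.5689 -0.0425  0.199 ] [0.5635 0.0877 0.174 ] exp pad [ 0.56714284 -0.04085763] pulley [0.56363034 0.0865221 ]
-6.712427625432795 0.08449245249233335 0.045928961750279114
t 2.05 pos [ 0.5336 -0.0623  0.1877] shift [ 0.0104 -0.0064  0.0007] turn_z 0.0 yaw0 21.3 F [0.7 0.5 0.5] q [-19.  23.  81.   0.  77.  49.]
t 2.05 pos [ 0.5336 -0.0623  0.1877] shift [ 0.0484 -0.0064  0.0007] turn_z 0.0 yaw0 21.3 F [0.7 0.5 0.5] q [-19.  23.  81.   0.  77.  49.]
```

Both views agree to about 2 mm. I'll push gently along tool x.

```bash
python3 -m jog '[[0,0,0,0.0105,-0.0062,0,0],[0,0,0,0.007,0,0,0],[0,0,0,0.007,0,0,0],[0,0,0,0.007,0,0,0],[0,0,0,0.006,0,0,0],[0,0,0,0.004,0,0,0],[0,0,0,0.003,0,0,0]]'
```

```text
time_s: 2.92
position: [0.5725, -0.0411, 0.187]
tool_rot: [[0.932, 0.363, -0.002], [0.363, -0.932, -0.002], [-0.002, 0.001, -1.0]]
ft_force: [-3.5, -4.3, 1.0]
grip_width: -0.0
gripper_force: 2.6
```

```bash
python3 -m jog '[[0,0,0,0.003,0,0,0],[0,0,0,0.002,0,0,0],[0,0,0,0,0,0,0]]'; python3 - <<'E'
from h import *
d=snap("wrist");cv2.imwrite("pics/w2.png",d["pixels"][:,:,::-1])
E
```

```text
time_s: 3.3
position: [0.5753, -0.0393, 0.1869]
tool_rot: [[0.932, 0.363, -0.006], [0.363, -0.932, -0.002], [-0.007, -0.0, -1.0]]
ft_force: [-13.5, -5.7, 4.1]
grip_width: -0.0
gripper_force: 6.1
```

View pics/w2.png

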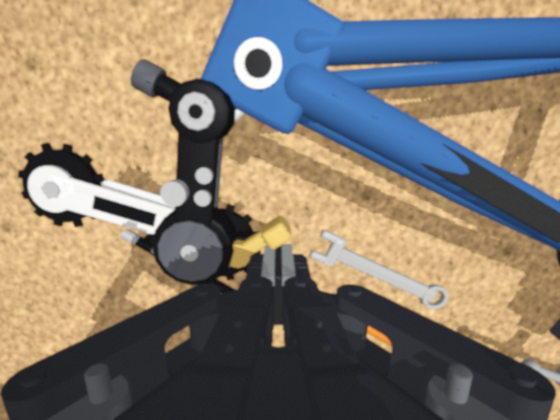

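The lever now points about 332° (end stop, 14 N), so it's off, and the cage is still sprung back. Now I'll back off, rise and line up over the cage to pinch it.

```bash
python3 -m jog '[[0,0,0,-0.015,0,0,0],[0,0,0,-0.005,0,-0.03,0],[0,0,0,0,0,-0.04,0],[0,0,0,0,0,0,0]]'
python3 - <<'E'
from h import *
goto(F(.049*np.cos(np.radians(100)),.049*np.sin(np.radians(100))),.25,93.3)
E
```

```text
time_s: 3.85
position: [0.5598, -0.0459, 0.2601]
tool_rot: [[0.932, 0.363, 0.006], [0.363, -0.932, -0.002], [0.005, 0.004, -1.0]]
ft_force: [0.9, -0.8, 0.8]
grip_width: 0.0001
gripper_force: 0.0
t 3.85 pos [ 0.5598 -0.0459  0.2601] shift [ 0.0411 -0.0897  0.01  ] turn_z -1.257 yaw0 21.3 F [ 0.9 -0.8  0.8] q [-17.  22.  70.   0.  88.  52.]
```

```bash
python3 -m jog '[[0,0,0,0.0205,-0.045,0,50],[0,0,0,0.0205,-0.045,0.01,50],[0,0,-0.18,0,0,0,50],[0,0,-0.18,0,0,0,50],[0,0,-0.18,0,0,0,50],[0,0,-0.18,0,0,0,50],[0,0,-0.18,0,0,0,50],[0,0,-0.18,0,0,0,50],[0,0,-0.177,0,0,0,50],[0,0,0,0,0,0,50]]'
python3 - <<'E'
from h import *
goto(F(.049*np.cos(np.radians(100)),.049*np.sin(np.radians(100))),.146,93.3)
snap("wrist","pics/w3.png")
E
```

```text
time_s: 5.1
position: [0.5641, 0.0532, 0.2462]
tool_rot: [[-0.057, 0.998, -0.001], [0.998, 0.057, 0.0], [0.0, -0.001, -1.0]]
ft_force: [0.3, 0.6, -0.4]
grip_width: 0.0426
gripper_force: 0.0
t 5.1 pos [0.5641 0.0532 0.2462] shift [-0.0007  0.0016  0.1002] turn_z -0.001 yaw0 93.2 F [ 0.3  0.6 -0.4] q [ -7.  23.  70.   0.  87. -10.]
```

View pics/w3.png

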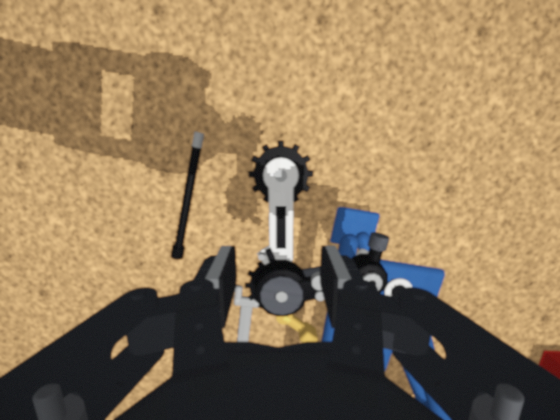

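The cage is centred between the fingers, with the pulley at (281,175), the body at (281,295) and the fingers at x = 222 and 337. I'll descend and pinch.

```bash
python3 -m jog '[[0,0,0,0,0.0016,0.03,50],[0,0,0,0,0,0.03,50],[0,0,0,0,0,0.02,50],[0,0,0,0,0,0.02,50],[0,0,0,0,0,0,50],[0,0,0,0,0,0,15],[0,0,0,0,0,0,15],[0,0,0,0,0,0,15],[0,0,0,0,0,0,15]]' 60
```

```text
time_s: 6.28
position: [0.5661, 0.0531, 0.148]
tool_rot: [[-0.058, 0.998, 0.002], [0.998, 0.058, -0.0], [-0.0, 0.002, -1.0]]
ft_force: [-0.5, 0.4, 6.3]
grip_width: 0.0169
gripper_force: 61.1
```

```bash
python3 -m jog '[[0,0,-0.1,-0.0002,-0.0049,0,0],[0,0,-0.12,-0.0004,-0.0059,0,0],[0,0,-0.12,-0.0004,-0.0059,0,0],[0,0,-0.12,-0.0004,-0.0059,0,0],[0,0,0,0,0,0,0]]'
cat >> h.py <<'E'
def st():
    s=observe();R=np.array(s["tool_rot"]).reshape(3,3);p=np.array(s["position"])[:2]-O
    n=lambda a:(a+np.pi)%(2*np.pi)-np.pi
    a0=np.radians(100)+Y
    print("r",np.hypot(*p).round(4),"cage_by_pos",n(np.arctan2(p[1],p[0])-a0).round(3),"by_yaw",n(np.arctan2(R[1,0],R[0,0])-a0).round(3),"F_tool",(R.T@s["ft_force"]).round(1),"Tq",np.round(s["wrist_torque"],2),"q6",s["q"][5])
E
python3 -c "from h import *;st()"
```

```text
time_s: 6.9
position: [0.5447, 0.0467, 0.148]
tool_rot: [[-0.494, 0.869, 0.003], [0.869, 0.494, 0.001], [-0.001, 0.003, -1.0]]
ft_force: [0.5, 3.0, 6.7]
grip_width: 0.0167
gripper_force: 61.2
r 0.0491 cage_by_pos 0.445 by_yaw 0.46 F_tool [ 2.3  1.9 -6.7] Tq [ 0.27 -0.06 -0.47] q6 -37.17980391469818
```

The cage is following well (radius held, about 0.45 rad, low forces). Continuing.

```bash
python3 -m jog '[[0,0,-0.14,-0.0005,-0.0069,0,0],[0,0,-0.14,-0.0005,-0.0069,0,0],[0,0,-0.14,-0.0005,-0.0069,0,0],[0,0,-0.14,-0.0005,-0.0069,0,0],[0,0,-0.14,-0.0005,-0.0069,0,0],[0,0,-0.14,-0.0005,-0.0069,0,0],[0,0,0,0,0,0,0]]'
python3 -c "from h import *;st()"
```

```text
time_s: 7.78
position: [0.5205, 0.0142, 0.148]
tool_rot: [[-0.977, 0.213, 0.001], [0.213, 0.977, 0.001], [-0.001, 0.001, -1.0]]
ft_force: [-3.1, 2.9, 9.1]
grip_width: 0.0173
gripper_force: 61.7
r 0.0491 cage_by_pos 1.297 by_yaw 1.299 F_tool [ 3.7  2.2 -9.1] Tq [ 0.45  0.41 -0.66] q6 -89.25764526496464
```

```bash
python3 -m jog '[[0,0,-0.12,-0.0004,-0.0059,0,0],[0,0,-0.12,-0.0004,-0.0059,0,0],[0,0,-0.12,-0.0004,-0.0059,0,0],[0,0,-0.1,-0.0002,-0.0049,0,0],[0,0,-0.06,-0.0001,-0.0029,0,0],[0,0,0,0,0,0,0]]'
python3 -c "from h import *;st()"
```

```text
time_s: 8.52
position: [0.5214, -0.0113, 0.148]
tool_rot: [[-0.954, -0.3, -0.0], [-0.3, 0.954, 0.0], [0.0, 0.0, -1.0]]
ft_force: [-5.5, 0.3, 11.3]
grip_width: 0.0171
gripper_force: 62.1
r 0.0494 cage_by_pos 1.821 by_yaw 1.818 F_tool [  5.2   1.9 -11.3] Tq [ 0.19  0.86 -0.9 ] q6 -121.72407357167049
```

```bash
python3 -m jog '[[0,0,-0.04,0,-0.002,0,0],[0,0,-0.03,0,-0.0015,0,0],[0,0,-0.02,0,-0.001,0,0],[0,0,0,0,0,0,0]]'
python3 -c "from h import *;st()"
```

```text
time_s: 9.02
position: [0.5228, -0.0155, 0.148]
tool_rot: [[-0.923, -0.384, -0.0], [-0.384, 0.923, 0.0], [0.0, 0.0, -1.0]]
ft_force: [-5.5, -0.1, 10.9]
grip_width: 0.017
gripper_force: 62.1
r 0.0494 cage_by_pos 1.911 by_yaw 1.907 F_tool [  5.1   2.1 -10.9] Tq [ 0.11  0.82 -0.87] q6 -127.2718499008807
```

```bash
python3 -m jog '[[0,0,-0.015,0,-0.0008,0,0],[0,0,0,0,0,0,0]]'
python3 -c "from h import *;st()"
```

```text
time_s: 9.28
position: [0.5231, -0.0162, 0.148]
tool_rot: [[-0.917, -0.398, -0.0], [-0.398, 0.917, 0.0], [0.0, 0.0, -1.0]]
ft_force: [-5.7, 0.7, 11.1]
grip_width: 0.0172
gripper_force: 62.1
r 0.0494 cage_by_pos 1.926 by_yaw 1.923 F_tool [  5.    2.9 -11.1] Tq [ 0.09  0.85 -0.84] q6 -128.19976185665826
```

```bash
python3 -m jog '[[0,0,-0.01,0,-0.0005,0,0],[0,0,0,0,0,0,0]]'
python3 -c "from h import *;st();snap('top','pics/t2.png');p=cv2.imread('pics/t2.png');cv2.imwrite('pics/t2c.png',cv2.resize(p[150:270,260:440],None,fx=4.4,fy=4.4,interpolation=cv2.INTER_CUBIC))"
```

```text
time_s: 9.52
position: [0.5233, -0.0166, 0.148]
tool_rot: [[-0.913, -0.407, -0.0], [-0.407, 0.913, 0.0], [0.0, 0.0, -1.0]]
ft_force: [-5.2, 0.1, 10.7]
grip_width: 0.017
gripper_force: 62.1
r 0.0495 cage_by_pos 1.937 by_yaw 1.932 F_tool [  4.7   2.2 -10.7] Tq [ 0.16  0.86 -0.86] q6 -128.81320964847836
```

View pics/t2c.png

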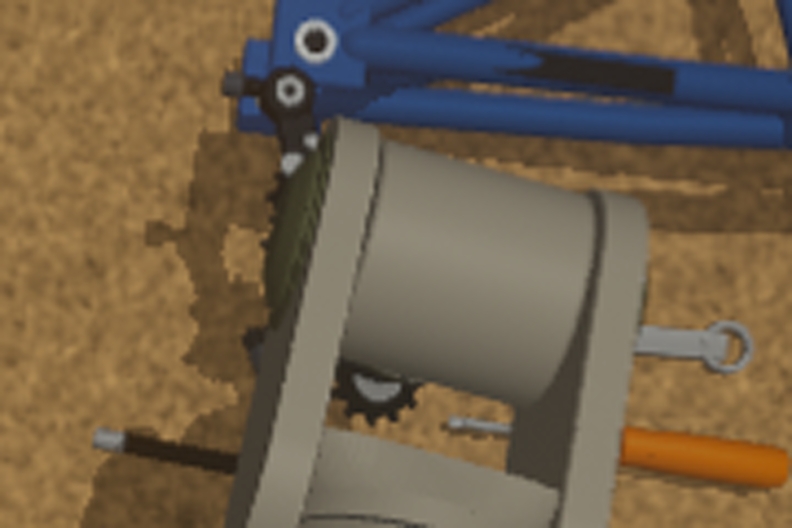

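The top crop shows the pulley at about (375,385), forward towards the vice, with the axle in place. I'll take smaller steps until the stop is felt.

```bash
python3 -m jog '[[0,0,-0.007,0,-0.0003,0,0],[0,0,0,0,0,0,0]]'
python3 -c "from h import *;st()"
```

```text
time_s: 9.82
position: [0.5234, -0.0169, 0.148]
tool_rot: [[-0.911, -0.413, -0.0], [-0.413, 0.911, 0.0], [0.0, 0.0, -1.0]]
ft_force: [-4.9, 0.2, 10.1]
grip_width: 0.017
gripper_force: 62.1
r 0.0495 cage_by_pos 1.943 by_yaw 1.939 F_tool [  4.4   2.2 -10.1] Tq [ 0.11  0.88 -0.89] q6 -129.2351508191233
```

```bash
python3 -m jog '[[0,0,-0.007,0,-0.0004,0,0],[0,0,0,0,0,0,0]]'
python3 -c "from h import *;st();snap('wrist','pics/w4.png')"
```

```text
time_s: 10.07
position: [0.5235, -0.017, 0.148]
tool_rot: [[-0.908, -0.419, -0.001], [-0.419, 0.908, 0.001], [0.0, 0.001, -1.0]]
ft_force: [-5.9, 2.8, 11.5]
grip_width: 0.017
gripper_force: 62.6
r 0.0495 cage_by_pos 1.944 by_yaw 1.946 F_tool [  4.2   5.  -11.5] Tq [ 0.34  0.93 -1.14] q6 -129.64609837225814
```

View pics/w4.png

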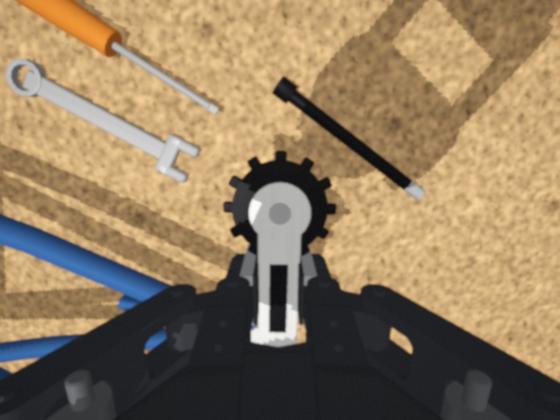

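The stop is felt: the tangential force rose from 2 to 5 N, the moment rose too, and the position stalled. The wrist view shows the cage squarely held, pulley at (280,213), with axle, wrench and driver lying undisturbed. I'll hold half a second and hand in.

```bash
python3 -m jog '[[0,0,0,0,0,0,0],[0,0,0,0,0,0,0],[0,0,0,0,0,0,0],[0,0,0,0,0,0,0],[0,0,0,0,0,0,0]]'
python3 -c "from h import *;st();print(job.close_job())"
```

```text
time_s: 10.75
position: [0.5235, -0.017, 0.148]
tool_rot: [[-0.908, -0.419, -0.001], [-0.419, 0.908, 0.001], [0.0, 0.001, -1.0]]
ft_force: [-5.9, 2.0, 12.1]
grip_width: 0.0171
gripper_force: 62.6
r 0.0495 cage_by_pos 1.945 by_yaw 1.946 F_tool [  4.5   4.3 -12.1] Tq [ 0.39  0.91 -1.07] q6 -129.64391732989722
the job is handed in; nothing more can be done
None
```

The clutch lever is off, the cage is pinched and resting lightly on its forward stop, and the tools in view hadn't moved; the job was handed in at about 10.8 s, and no verdict was returned.

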